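# Unstack the glazed relief tiles onto their display bases

## Task

Take the stack of four glazed tiles apart from the top down and set each on the wooden display base whose felt inlay matches its colour and shape: first yellow, then blue, then terracotta, then green. Each tile must lie flat, centred over its inlay and lined up with it; set them down, do not drop them. Leave the unfinished white plaque where it lies.

Things in the scene. Friction and masses are not known exactly. Their poses are not given: they have to be found in the camera images.
- tile_yellow: Yellow round tile, thick glazed ceramic with pale marks on top, round, 36 mm in diameter, 22 mm thick, about 60 g, loose; at the start the top of the one stack of four tiles, which lie roughly centred and roughly the same way round on one another. Origin: centre of the underside; z up through the thickness.
- tile_blue: Blue square tile, thick glazed ceramic with pale marks on top, 48 x 48 mm square, 22 mm thick, about 110 g, loose; at the start the third up in the one stack of four tiles, which lie roughly centred and roughly the same way round on one another. Origin: centre of the underside; z up through the thickness.
- tile_terra: Terracotta (orange-brown) short oblong tile, thick glazed ceramic with pale marks on top, oblong, 96 mm along its x, 56 mm along its y, 22 mm thick, about 240 g, loose; at the start the second up in the one stack of four tiles, which lie roughly centred and roughly the same way round on one another. Origin: centre of the underside; z up through the thickness.
- tile_green: Green long oblong tile, thick glazed ceramic with pale marks on top, oblong, 124 mm along its x, 66 mm along its y, 22 mm thick, about 360 g, loose; at the start the bottom of the one stack of four tiles, which lie roughly centred and roughly the same way round on one another. Origin: centre of the underside; z up through the thickness.
- base_yellow: Display base of pale wood, fixed to the table, 12 mm high: round base, 80 mm in diameter, with a round yellow felt inlay 48 mm in diameter, flush in the middle of its flat top. Its place is shuffled. Origin: centre of the underside (on the table); z up.
- base_blue: Display base of pale wood, fixed to the table, 12 mm high: base 88 x 88 mm with a blue felt inlay 60 x 60 mm, flush in the middle of its flat top. Its place is shuffled. Origin: centre of the underside (on the table); z up.
- base_terra: Display base of pale wood, fixed to the table, 12 mm high: base 124 mm (x) by 84 mm (y) with a terracotta felt inlay 108 x 68 mm, flush in the middle of its flat top. Its place is shuffled. Origin: centre of the underside (on the table); z up.
- base_green: Display base of pale wood, fixed to the table, 12 mm high: base 150 mm (x) by 90 mm (y) with a green felt inlay 136 x 78 mm, flush in the middle of its flat top. Its place is shuffled. Origin: centre of the underside (on the table); z up.
- plaque_white: Unfinished white plaster plaque, 108 mm (x) by 88 mm (y), 14 mm thick, lying loose on the table among the bases; not to be disturbed. Origin: centre of the underside.

How it is judged:
By the outcome, as a careful person would: the job done as asked, in the order asked, and still so for the second after the job is handed in, with the robot touching nothing.
It also fails if it takes over 118 s, if anything falls off the work surface, if the arm or the gripper's body presses on something with over 40 N, if the wrist force passes 120 N, or if a joint passes its speed limit or range.

## Robot

A 6-joint arm with a two-finger parallel gripper is mounted at the origin on the work surface. World frame = base frame: x ahead of the robot, y to its left, z up, the work surface at z = 0. Lengths are in m, angles in rad, forces in N, time in s.
With the tool pointing down it reaches from about 0.35 to 0.975 m from the base axis. Payload 7.1 kg.
Tool frame: the origin (TCP) lies midway between the tips of the shut fingers; the grasp point (between the pads) lies 19 mm behind it; z points along the fingers, y is the line along which they close (so a half turn about z gives the same grasp; the last joint's range is limited). The gripper opens to 88 mm and grips with 3 to 60 N. Pads are 20 mm wide; open, the fingers measure 115 mm over their backs; the gripper's body (75 mm by 178 mm) begins 61 mm behind the grasp point.
Start: joints at [1.12, 0.423, 1.63, -0, 1.089, -0.019], TCP at [0.262, 0.568, 0.223] pointing down, gripper open.
Joint ranges: [-3, 3], [-0.9, 2.11], [0.09, 2.58], [-1.31, 4.45], [0.11, 2.69], [-2.54, 2.54]. Speed limits (rad/s): [2.39, 2.39, 3.01, 3.14, 3.14, 3.14].

## Interface

Orientations are given as a unit quaternion [w, x, y, z].
In Python, from station import move_pose, movel, movej, command_gripper, wait, inverse_kinematics, read_camera, camera_info, MotionError, job_done, get_time, get_joint_pos, get_qvel, get_effort, get_tcp_pos, get_ee_rot, get_ft_force, get_ft_torque, get_grip_width, get_finger_force gives the robot as it stands. Calls block until the motion is done:
- move_pose(position, orientation): joint-space move of the TCP to a pose.
- movel(position, frame=None, v=0.15, until_force=None): straight line of the TCP; frame=None keeps the orientation; v is the mean speed in m/s. With until_force (N) it stops when the force on the tool has changed by that much, and returns True; else False.
- movej(angles): joint-space move.
- command_gripper(opening): opening from 0.0 (shut) to 1.0 (fully open); the grip force is fixed at half the most; returns when the fingers have stopped.
- wait(seconds).
- inverse_kinematics(position, orientation): joint angles nearest the present ones, or None.
- read_camera(name): name is "side" or "top"; returns the picture (480x640x3 uint8, red, green, blue); there is no depth.
- camera_info(name): a dict with "intrinsics" (3x3 intrinsics, pixels), "T" (4x4, takes a point from camera to world coordinates). Camera axes: x right, y up, looking along -z (the intrinsics and any distortion apply to the point x, -y, -z); pixel columns grow to the right and rows downward; lengths in m; the calibration is good to about 2 mm. A picture is of the moment at which its call begins. camera_info takes no time and is no camera call.
A pose or a line that the arm cannot do raises MotionError and nothing moves.
- job_done(): hands the job in; it is judged then, once.
Readings, each from a call of its own:
- get_time(): time.
- get_joint_pos(): joint angles.
- get_qvel(): joint speeds.
- get_effort(): joint torques, N m.
- get_tcp_pos(): TCP position.
- get_ee_rot(): TCP orientation.
- get_ft_force(): force on the tool from outside, world axes, zero at the start.
- get_ft_torque(): the same for the moment, N m.
- get_grip_width(): opening from 0.0 (shut) to 1.0 (fully open).
- get_finger_force(): force on a finger pad.
Only numpy, scipy, OpenCV 4.12 (cv2) and the standard library are available. Lean on these libraries where they do the work, as an engineer would, in place of code of your own. Each camera call takes 0.05 s, during which the arm holds its last target. There are 200 camera calls.

## Working session

There is one attempt and no reset: what is moved stays moved. The work goes in short steps, each a Python script; the robot and the scene stay as the last script left them, time stands still between calls to the robot, and variables do not carry over. Pictures are saved under pics/ and viewed, at most 14 in all, crops included, and the job is handed in when it is done.

```bash
mkdir -p pics; ls; python3 - <<'E'
from station import *
import cv2
for n in ("top","side"):
    i=camera_info(n); print(n,i)
    cv2.imwrite(f"pics/{n}0.png",read_camera(n)[...,::-1])
print(get_time(),get_ee_rot())
E
```

```text
pics
top {'intrinsics': array([[471.17783868,   0.        , 328.00236488],
       [  0.        , 471.17783868, 241.68966781],
       [  0.        ,   0.        ,   1.        ]]), 'T': array([[ 0.01636686,  0.98502121, -0.17165469,  0.412463  ],
       [-0.99962898,  0.01238177, -0.02426078, -0.00632903],
       [-0.02177199,  0.17198808,  0.98485841,  0.89379781],
       [ 0.        ,  0.        ,  0.        ,  1.        ]])}
side {'intrinsics': array([[491.73229939,   0.        , 318.33270108],
       [  0.        , 491.73229939, 235.72598415],
       [  0.        ,   0.        ,   1.        ]]), 'T': array([[ 0.9417653 ,  0.2045169 , -0.26692876,  0.31313128],
       [-0.33540689,  0.51443432, -0.78921452, -0.73911724],
       [-0.02409039,  0.83278459,  0.55307276,  0.57708589],
       [ 0.        ,  0.        ,  0.        ,  1.        ]])}
0.1 [-1.52989894e-04  2.14232004e-01  9.76782574e-01 -6.53772319e-04]
```

View pics/top0.png

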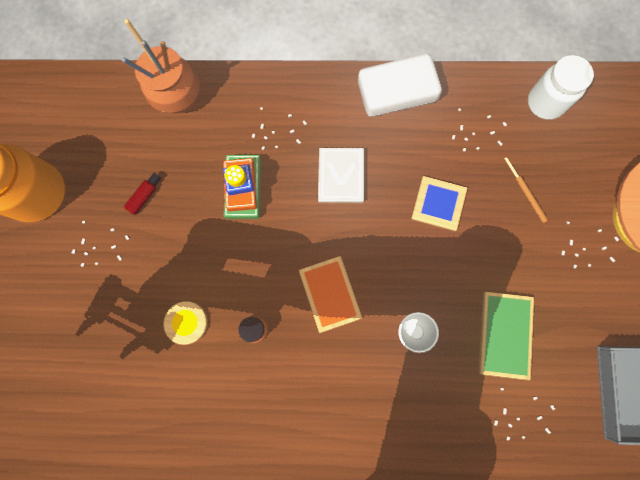

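View pics/side0.png

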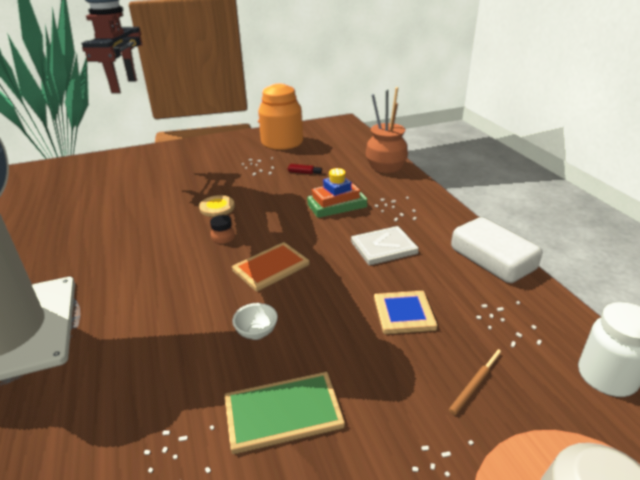

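The top picture shows the stack at about (240,185), and the inlays at yellow (185,323), terracotta (331,294), blue (440,203) and green (508,336). The plaque is at (342,175). Loose obstacles are a jar at (252,329) and a bowl at (419,332). Next I'll measure the inlays by colour and view an enlarged crop of the stack.

```bash
cat > h.py <<'E'
import numpy as np, cv2
from station import *
def ray(n,px,z):
    i=camera_info(n);K=i["intrinsics"];T=i["T"]
    px=np.atleast_2d(np.array(px,float))
    d=np.c_[(px[:,0]-K[0,2])/K[0,0],-(px[:,1]-K[1,2])/K[1,1],-np.ones(len(px))]@T[:3,:3].T
    o=T[:3,3]; return (o+d*((z-o[2])/d[:,2])[:,None])[:,:2]
def proj(n,P):
    i=camera_info(n);K=i["intrinsics"];T=i["T"]
    c=(np.atleast_2d(P)-T[:3,3])@T[:3,:3]
    return np.c_[K[0,0]*c[:,0]/-c[:,2]+K[0,2],K[1,1]*-c[:,1]/-c[:,2]+K[1,2]]
HUE={"yellow":(24,36),"blue":(112,128),"terra":(5,12),"green":(50,75)}
def blob(n,img,col,z,box,smin=190,vmin=60):
    """oriented rectangle (world, mm) of the blob of a colour inside a pixel box"""
    x0,y0,x1,y1=box; h=cv2.cvtColor(img,cv2.COLOR_RGB2HSV)[y0:y1,x0:x1]
    h=cv2.resize(h,None,fx=4,fy=4,interpolation=cv2.INTER_NEAREST)
    m=cv2.inRange(h,(HUE[col][0],smin,vmin),(HUE[col][1],255,255))
    cs,_=cv2.findContours(m,cv2.RETR_EXTERNAL,cv2.CHAIN_APPROX_NONE)
    c=max(cs,key=cv2.contourArea)[:,0]/4.+[x0-.375,y0-.375]
    w=ray(n,c,z)*1000
    r=cv2.minAreaRect(w.astype(np.float32)); M=cv2.moments(w.astype(np.float32))
    return [round(v,1) for v in (*r[0],*r[1],r[2],M["m10"]/M["m00"],M["m01"]/M["m00"])]
E
python3 - <<'E'
from h import *
t=cv2.imread("pics/top0.png")[...,::-1]; s=cv2.imread("pics/side0.png")[...,::-1]
B={"yellow":((160,298,212,348),(195,190,240,215)),"blue":((410,172,470,232),(370,285,440,335)),"terra":((295,253,365,335),(230,240,312,290)),"green":((478,288,538,382),(220,370,350,450))}
for c,(b,sb) in B.items():
    for n,im,bb in (("top",t,b),("side",s,sb)):
        try: print(c,n,blob(n,im,c,.012,bb,150 if c=='green' else 190))
        except Exception as e: print(c,n,e)
for c,p in (("y",(185,323)),("t",(331,294)),("t wood",(331,265)),("g",(508,336)),("b",(440,203))):
    print(c,cv2.cvtColor(np.uint8([[t[p[1],p[0]]]]),cv2.COLOR_RGB2HSV)[0,0])
cv2.imwrite("pics/c0.png",cv2.resize(t[145:230,200:285,::-1],None,fx=7,fy=7,interpolation=cv2.INTER_CUBIC))
E
```

```text
yellow top [410.7, 279.5, 47.5, 44.4, 3.7, 410.9, 279.2]
yellow side [409.8, 281.0, 33.9, 43.4, 84.9, 409.7, 281.3]
blue top max() iterable argument is empty
blue side [646.3, -195.4, 51.5, 53.9, 74.7, 646.1, -195.5]
terra top [486.6, 27.3, 37.0, 61.6, 0.8, 489.5, 31.9]
terra side [467.9, 13.8, 103.7, 61.8, 20.1, 467.8, 13.2]
green top max() iterable argument is empty
green side max() iterable argument is empty
y [ 30 245 247]
t [ 10 188 183]
t wood [ 10 184 180]
g [ 58 102 193]
b [114 166 226]
```

View pics/c0.png

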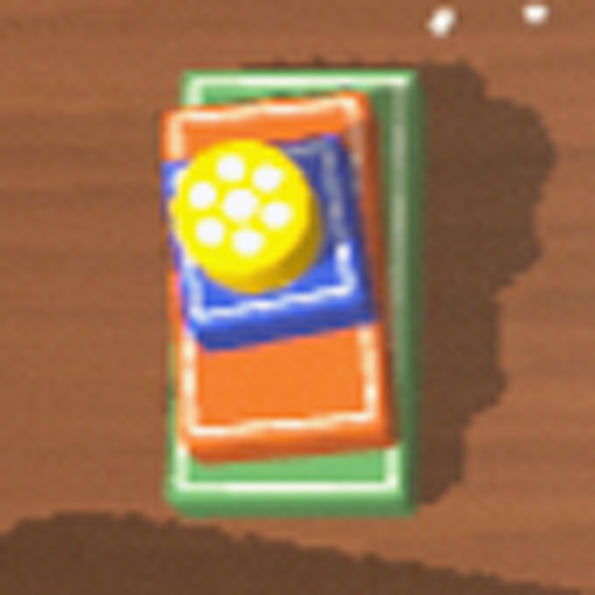

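The crop shows the stack with these top-face corners (crop pixels):
- Yellow: centre (240,206).
- Blue: about (162,163), (340,135), (358,298), (185,325).
- Terracotta: (162,108), (360,92), (385,425), (180,440).
- Green: (185,72), (418,70), (402,495), (167,490).

I'll fit rigid shapes to these, check their sizes, and draw the models over the picture.

```bash
cat >> h.py <<'E'
SZ={"blue":(.048,.048),"terra":(.096,.056),"green":(.124,.066)}
def rect(x,y,a,L,W):
    q=np.array([[L,W],[L,-W],[-L,-W],[-L,W]])/2; c,s=np.cos(a),np.sin(a)
    return q@np.array([[c,s],[-s,c]])+[x,y]
def fitcorners(w):
    """centre, side lengths and angle (rad, of first->2nd side's perpendicular pair) from 4 ordered corners"""
    e=[w[(k+1)%4]-w[k] for k in range(4)]
    a=(e[0]-e[2])/2; b=(e[1]-e[3])/2
    return w.mean(0),np.linalg.norm(a),np.linalg.norm(b),np.arctan2(a[1],a[0]),np.arctan2(b[1],b[0])
E
python3 - <<'E'
from h import *
t=cv2.imread("pics/top0.png")[...,::-1]; s=cv2.imread("pics/side0.png")[...,::-1]
B={"blue":((410,172,470,232),(370,285,440,335),130),"terra":((295,250,365,340),(230,240,312,290),195),"green":((478,288,538,382),(220,370,350,450),85)}
for c,(b,sb,sm) in B.items():
    for n,im,bb in (("top",t,b),("side",s,sb)):
      for k in (0,-20,20):
        try: print(c,n,k,blob(n,im,c,.012,bb,sm+k,40))
        except Exception as e: print(c,n,e)
C={"blue":([(162,163),(340,135),(358,298),(185,325)],.066),"terra":([(162,108),(360,92),(385,425),(180,440)],.044),"green":([(185,72),(418,70),(402,495),(167,490)],.022)}
o=lambda u:(np.array(u)+.5)/7-.5+[200,145]
print("yellow",ray("top",o([(240,206)]),.088))
for c,(u,z) in C.items():
    f=fitcorners(ray("top",o(u),z)); print(c,f[0],f[1:3],np.degrees(f[3:]))
h=cv2.cvtColor(t,cv2.COLOR_RGB2HSV)
for x in (305,310,315,320,325,330,335,340,345,350): print(x,h[275,x],h[315,x])
a=cv2.resize(t[250:340,290:370],None,fx=6,fy=6,interpolation=cv2.INTER_CUBIC)
cv2.imwrite("pics/c1.png",a[...,::-1])
E
```

```text
blue top 0 [645.5, -197.2, 59.3, 59.0, 74.8, 645.5, -197.2]
blue top -20 [645.7, -197.1, 59.4, 59.7, 74.6, 645.7, -197.2]
blue top 20 [645.8, -197.0, 58.2, 58.5, 74.8, 645.7, -197.0]
blue side 0 [646.3, -195.2, 55.9, 57.2, 74.8, 646.2, -195.3]
blue side -20 [646.4, -195.2, 57.3, 57.9, 74.8, 646.4, -195.2]
blue side 20 [646.3, -195.3, 54.9, 56.3, 74.7, 646.1, -195.4]
terra top 0 [424.7, 25.1, 5.0, 10.7, 0.9, 425.2, 24.8]
terra top -20 [468.7, 11.0, 107.6, 67.4, 19.2, 470.9, 10.7]
terra top max() iterable argument is empty
terra side 0 [468.0, 13.2, 101.1, 60.7, 20.1, 467.3, 12.6]
terra side -20 [468.2, 13.4, 106.9, 65.9, 20.0, 468.3, 13.1]
terra side max() iterable argument is empty
green top 0 [398.3, -314.1, 77.2, 135.6, 84.5, 398.0, -314.2]
green top -20 [398.3, -314.1, 77.2, 135.6, 84.5, 398.0, -314.2]
green top 20 [442.8, -348.8, 11.3, 10.3, 24.1, 444.7, -349.4]
green side 0 [398.2, -312.6, 76.7, 133.8, 84.2, 398.0, -312.8]
green side -20 [398.2, -312.6, 76.7, 133.8, 84.2, 398.0, -312.8]
green side 20 [398.5, -312.8, 75.8, 133.4, 84.0, 404.3, -312.1]
yellow [[0.67372178 0.18401192]]
blue [0.67438888 0.183287  ] (np.float64(0.046540320831263624), np.float64(0.0448865214800246)) [ -80.18683682 -170.24452942]
terra [0.67164361 0.18503251] (np.float64(0.05437261943713803), np.float64(0.09318704073277839)) [ -84.88252933 -173.6137809 ]
green [0.67423654 0.18386925] (np.float64(0.06472940973608499), np.float64(0.1203463417389479)) [ -89.79889639 -179.48380622]
305 [ 11 172 182] [ 12 157 164]
310 [  9 189 181] [ 11 156 163]
315 [  9 181 180] [ 19 121 231]
320 [ 10 190 180] [  9 184 186]
325 [ 10 194 180] [  9 185 186]
330 [ 10 186 182] [ 10 186 185]
335 [ 10 188 182] [  9 182 189]
340 [ 10 190 181] [ 10 186 185]
345 [ 16 119 187] [ 10 183 184]
350 [  9 131 111] [ 10 182 186]
```

View pics/c1.png

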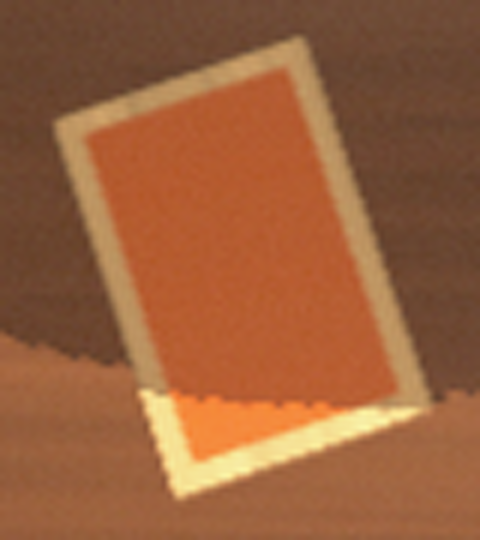

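The models fit: fitted sizes are within about 3% of the given ones and the tile centres agree within about 2 mm. The two cameras differ by a constant ~1.7 mm in y, so I use the mean. Now I'll move the yellow tile and look before going on.

```bash
cat >> h.py <<'E'
G=.003   # fingertips this far above a tile's underside
def quat(deg): p=np.radians(deg)/2; return [0,np.cos(p),np.sin(p),0]
def pickplace(src,zs,asrc,dst,adst,width,zd=.012,hover=.20):
    """src/dst xy (m); zs underside height; tile long-axis angles in deg"""
    q=quat(180+asrc); p=lambda xy,z:[xy[0],xy[1],z]
    for xy,z,a in ((src,zs+G,asrc),(dst,zd+G,adst)):
        j=inverse_kinematics(p(xy,z),quat(180+a)); print("ik",np.round(j,2))
    command_gripper(1.0)
    move_pose(p(src,zs+.10),q)
    print("touch" if movel(p(src,zs+G),v=.12,until_force=8) else "", np.round(get_tcp_pos(),4))
    command_gripper(0.0)
    print("width mm",get_grip_width()*88,"finger",get_finger_force())
    movel(p(src,max(hover,zs+.10)),v=.15)
    print("lifted width",get_grip_width()*88,"F",np.round(get_ft_force(),2))
    q=quat(180+adst)
    move_pose(p(dst,hover),q)
    movel(p(dst,zd+G+.008),v=.15)
    hit=movel(p(dst,zd+G-.002),v=.015,until_force=2.5)
    print("hit",hit,np.round(get_tcp_pos(),4))
    command_gripper(min(1,(width+14)/88)); wait(.2)
    movel(p(dst,hover),v=.2)
    print("t",get_time())
E
python3 - <<'E'
from h import *
pickplace((.6735,.1849),.066,0,(.4104,.2801),0,36)
move_pose([.45,.0,.30],quat(180))
t=read_camera("top"); cv2.imwrite("pics/t1.png",t[...,::-1])
s=read_camera("side"); cv2.imwrite("pics/s1.png",s[...,::-1])
a=cv2.resize(t[145:230,200:285],None,fx=6,fy=6,interpolation=cv2.INTER_CUBIC)
b=cv2.resize(t[298:348,160:210],(510,510),interpolation=cv2.INTER_CUBIC)
cv2.imwrite("pics/c2.png",cv2.resize(np.hstack([a,b]),(800,400))[...,::-1])
E
```

```text
ik [ 0.25  0.71  1.53 -0.    0.9  -1.32]
ik [ 0.57  0.59  2.01 -0.    0.54 -1.  ]
 [0.6741 0.1851 0.0698]
width mm 35.49080833225671 finger 29.99997317790985
lifted width 35.46478555414596 F [-0.53  0.6  -1.06]
hit True [0.4104 0.2802 0.0148]
t 9.8917
```

View pics/c2.png

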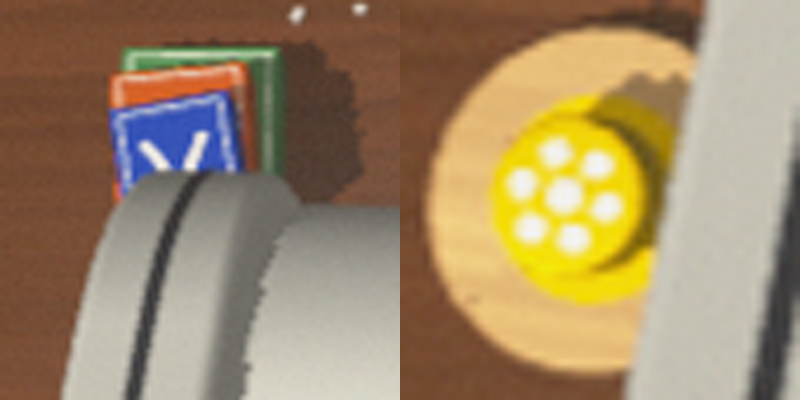

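The arm hides part of both: the yellow tile shows on its felt and the blue top is partly covered. I'll move it clear and look again.

```bash
python3 - <<'E'
from h import *
move_pose([.30,-.45,.30],quat(150))
t=read_camera("top"); cv2.imwrite("pics/t2.png",t[...,::-1])
s=read_camera("side"); cv2.imwrite("pics/s2.png",s[...,::-1])
a=cv2.resize(t[145:230,200:285],(600,600),interpolation=cv2.INTER_CUBIC)
b=cv2.resize(t[298:348,160:210],(600,600),interpolation=cv2.INTER_CUBIC)
cv2.imwrite("pics/c3.png",cv2.resize(np.hstack([a,b]),(800,400))[...,::-1])
print("inlay top",blob("top",t,"yellow",.012,(160,298,212,348),170),get_time())
E
```

```text
inlay top [409.0, 282.1, 49.2, 42.2, 45.2, 408.9, 284.0] 12.975
```

View pics/c3.png

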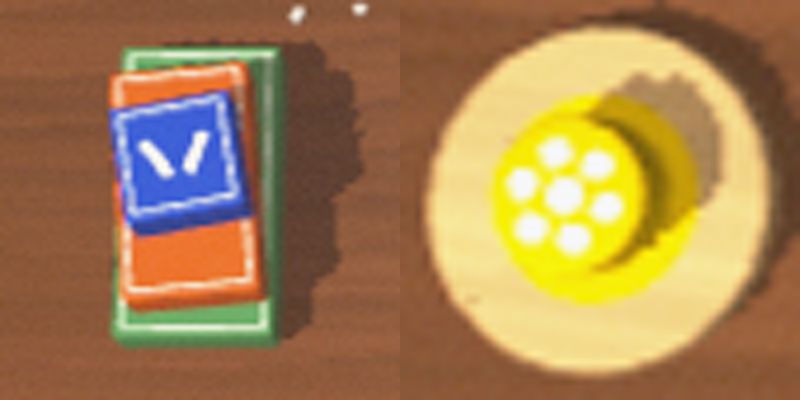

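Yellow's top centre is at crop (565,195), which is original pixel (180.2,321.9). Blue is now uncovered, so I'll fit the projected blue prism to its silhouette hull.

```bash
cat >> h.py <<'E'
from scipy.optimize import minimize
def fittile(n,img,col,zb,guess,box,hue,smin,vmin):
    """fit (x,y,deg) of a fully visible tile to the convex hull of its colour mask"""
    x0,y0,x1,y1=box; S=8
    h=cv2.resize(img[y0:y1,x0:x1],None,fx=S,fy=S,interpolation=cv2.INTER_CUBIC)
    h=cv2.cvtColor(h,cv2.COLOR_RGB2HSV); m=cv2.inRange(h,(hue[0],smin,vmin),(hue[1],255,255))
    cs,_=cv2.findContours(m,cv2.RETR_EXTERNAL,cv2.CHAIN_APPROX_NONE)
    hull=cv2.convexHull(max(cs,key=cv2.contourArea))
    M=cv2.fillPoly(np.zeros(m.shape,np.uint8),[hull],1)
    def model(p):
        w=rect(p[0]/1e3,p[1]/1e3,np.radians(p[2]),*SZ[col])
        P=np.vstack([np.c_[w,[zb]*4],np.c_[w,[zb+.022]*4]])
        u=(proj(n,P)-[x0,y0]+.5)*S-.5
        return cv2.convexHull(u.astype(np.float32))
    def cost(p):
        A=cv2.fillPoly(np.zeros(m.shape,np.uint8),[np.int32(np.round(model(p)*16))],1,shift=4)
        return np.count_nonzero(A!=M)/np.count_nonzero(M)
    g=np.array(guess,float)
    r=minimize(cost,g,method="Nelder-Mead",options=dict(initial_simplex=[g,g+[4,0,0],g+[0,4,0],g+[0,0,6]],xatol=.02,fatol=1e-5))
    return np.round(r.x,2),round(r.fun,3)
E
python3 - <<'E'
from h import *
t=cv2.imread("pics/t2.png")[...,::-1]; s=cv2.imread("pics/s2.png")[...,::-1]
print("yellow tile top-cam",ray("top",[(180.2,321.9)],.034))
print(fittile("top",t,"blue",.044,(674,184,8),(215,155,262,210),(105,130),100,60))
u=proj("side",[(.674,.184,.055)])[0].astype(int);print(u)
print(fittile("side",s,"blue",.044,(674,184,8),(u[0]-30,u[1]-30,u[0]+30,u[1]+30),(105,130),100,50))
E
```

```text
yellow tile top-cam [[0.41147017 0.2802315 ]]
(array([671.15, 184.49,  25.75]), np.float64(0.852))
[337 185]
(array([674.35, 189.95,  -1.61]), np.float64(0.197))
```

```bash
python3 - <<'E'
s=open('h.py').read()
s=s.replace("hull=cv2.convexHull(max(cs,key=cv2.contourArea))","hull=cv2.convexHull(np.vstack([c for c in cs if cv2.contourArea(c)>100]))")
open('h.py','w').write(s)
from h import *
t=cv2.imread("pics/t2.png")[...,::-1]; s=cv2.imread("pics/s2.png")[...,::-1]
for sm in (90,120):
  print(fittile("top",t,"blue",.044,(674,184,8),(215,155,262,210),(105,130),sm,60))
  print(fittile("side",s,"blue",.044,(674,184,8),(307,155,367,215),(105,130),sm,40))
h=cv2.cvtColor(t,cv2.COLOR_RGB2HSV)
m=cv2.inRange(h,(105,90,60),(130,255,255))[160:205,218:262]
print("\n".join("".join(".#"[v>0] for v in r) for r in m))
E
```

```text
(array([674.38, 183.87,  13.65]), np.float64(0.088))
(array([ 6.7413e+02,  1.8902e+02, -4.8000e-01]), np.float64(0.177))
(array([673.53, 183.95,  13.39]), np.float64(0.123))
(array([674.53, 190.3 ,  -3.26]), np.float64(0.262))Traceback (most recent call last):
  File "<stdin>", line 11, in <module>
  File "<stdin>", line 11, in <genexpr>
  File "<stdin>", line 11, in <genexpr>
TypeError: string indices must be integers, not 'numpy.bool'
```

The white borders spoil the colour mask, so I'll read the corners by eye with the guessed model drawn over an enlarged crop.

```bash
cat >> h.py <<'E'
def overlay(n,img,tiles,box,S,name):
    """tiles: (col,zb,x,y,deg) in mm/deg; plain crop above model overlay side by side"""
    x0,y0,x1,y1=box; a=cv2.resize(img[y0:y1,x0:x1],None,fx=S,fy=S,interpolation=cv2.INTER_CUBIC); b=a.copy()
    for col,zb,x,y,d in tiles:
        w=rect(x/1e3,y/1e3,np.radians(d),*SZ[col])
        for z in (zb,zb+.022):
            u=(proj(n,np.c_[w,[z]*4])-[x0,y0]+.5)*S-.5
            cv2.polylines(b,[np.int32(u*16)],True,(255,0,255) if z>zb else (0,255,255),1,shift=4)
    cv2.imwrite(name,np.hstack([a,b])[...,::-1])
E
python3 - <<'E'
from h import *
t=cv2.imread("pics/t2.png")[...,::-1]
overlay("top",t,[("blue",.044,673.9,183.9,9),("terra",.022,671.6,185,6),("green",0,674.2,183.9,0.5)],(220,150,265,222),8,"pics/o1.png")
E
```

```text
(no output)
```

View pics/o1.png

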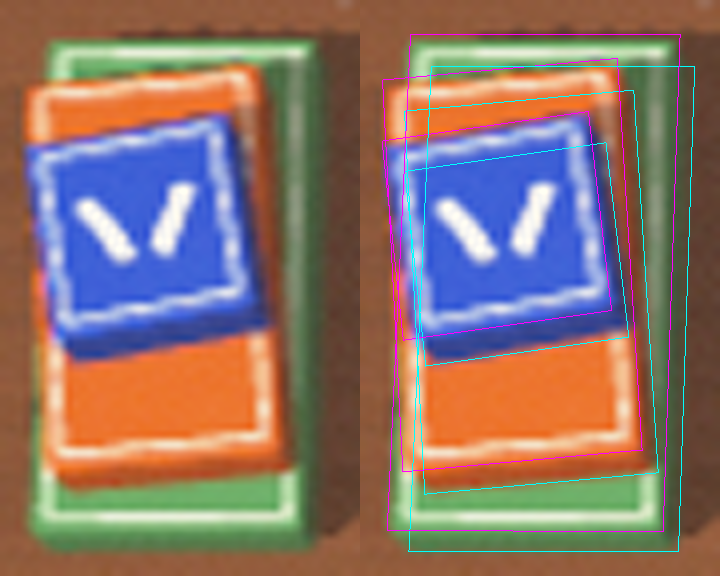

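Blue's top corners in the left crop are about (25,148), (230,113), (258,300), (55,335). That gives roughly 12° and about 1 mm to the right of the model. Terracotta and green match the model within about 1 mm. Placing blue next.

```bash
python3 - <<'E'
from h import *
pickplace((.6736,.1838),.044,12,(.6460,-.1962),-15.2,48)
move_pose([.30,-.45,.30],quat(150))
t=read_camera("top"); cv2.imwrite("pics/t3.png",t[...,::-1])
s=read_camera("side"); cv2.imwrite("pics/s3.png",s[...,::-1])
overlay("top",t,[("terra",.022,671.2,185,6),("green",0,674.2,183.9,0.5)],(222,150,262,220),8,"pics/a.png")
overlay("top",t,[("blue",.012,645.7,-197.1,-15.2)],(412,172,468,232),8,"pics/b.png")
a=cv2.imread("pics/a.png");b=cv2.imread("pics/b.png")[:,:448]
b=cv2.copyMakeBorder(b,0,a.shape[0]-b.shape[0],0,0,cv2.BORDER_CONSTANT)
o=np.hstack([a,b]); print(o.shape); cv2.imwrite("pics/o2.png",cv2.resize(o,(800,int(o.shape[0]*800/o.shape[1])),interpolation=cv2.INTER_AREA))
E
```

```text
ik [ 0.25  0.74  1.54 -0.    0.87 -1.53]
ik [-0.31  0.76  1.6  -0.    0.79 -1.62]
 [0.6742 0.184  0.0477]
width mm 48.418967095805705 finger 29.978879392147064
lifted width 48.01559438486733 F [ 0.12 -0.67  0.75]
hit True [ 0.646  -0.1962  0.015 ]
t 24.2333
(560, 1088, 3)
```

View pics/o2.png

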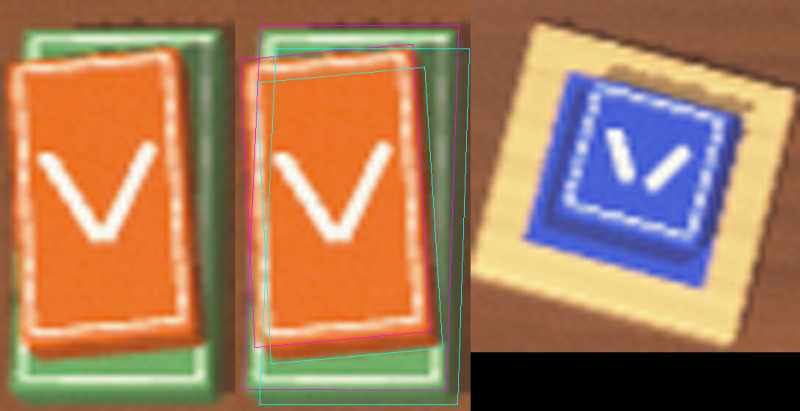

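The right panel shows blue inside its felt, with border corners near (600,83), (722,118), (693,240), (567,205). Terracotta's border in the left panel is near (22,72), (172,55), (186,322), (28,335). I'll check both numerically and then place terracotta.

```bash
python3 - <<'E'
from h import *
f=800/1088*8
b=np.array([(600,83),(722,118),(693,240),(567,205)])-[640*800/1088,0]
r=fitcorners(ray("top",(b+.5)/f-.5+[412,172],.034)); print("blue",r[0],r[1:3],np.degrees(r[3:]))
c=np.array([(22,72),(172,55),(186,322),(28,335)])
r=fitcorners(ray("top",(c+.5)/f-.5+[222,150],.044)); print("terra",r[0],r[1:3],np.degrees(r[3:]))
E
```

```text
blue [ 0.64613096 -0.19603101] (np.float64(0.040525909086783836), np.float64(0.041601260790120456)) [-105.87107811  164.93772578]
terra [0.67102895 0.18398026] (np.float64(0.049493428620976526), np.float64(0.08815289769731925)) [ -83.65949649 -175.10801339]
```

Blue is within about 1 mm and 1°. The residual is again about +1 mm in y, so the top camera alone is the better reference and I use it from here. Placing terracotta.

```bash
python3 - <<'E'
from h import *
c=np.array([(90,133),(290,68),(398,393),(195,462)])
r=fitcorners(ray("top",(c+.5)/6-.5+[290,250],.012)); print("inlay",r[0],r[1:3],np.degrees(r[3:]))
pickplace((.6710,.1840),.022,5.8,(.4686,.0113),19.6,56)
move_pose([.30,-.45,.30],quat(150))
t=read_camera("top"); cv2.imwrite("pics/t4.png",t[...,::-1])
s=read_camera("side"); cv2.imwrite("pics/s4.png",s[...,::-1])
overlay("top",t,[("green",0,674.2,183.9,0.5)],(222,150,262,222),8,"pics/a.png")
overlay("top",t,[("terra",.012,468.7,11.1,19.6)],(298,254,363,336),8,"pics/b.png")
a=cv2.imread("pics/a.png")[:,:320];b=cv2.imread("pics/b.png")
a=cv2.copyMakeBorder(a,0,b.shape[0]-a.shape[0],0,0,cv2.BORDER_CONSTANT)
o=np.hstack([a,b[:,520:]]); print(o.shape); cv2.imwrite("pics/o3.png",cv2.resize(o,None,fx=.75,fy=.75,interpolation=cv2.INTER_AREA))
E
```

```text
inlay [0.46854618 0.00996732] (np.float64(0.06594713698723632), np.float64(0.10649477237371674)) [ -70.8232947  -160.99796991]
ik [ 0.25  0.76  1.55 -0.    0.83 -1.42]
ik [-0.    0.57  2.07 -0.    0.5  -1.91]
 [0.6716 0.1841 0.0257]
width mm 56.251135699186065 finger 30.00040501356125
lifted width 55.90301407136922 F [-0.25  1.39 -3.06]
hit True [0.4687 0.0113 0.0151]
t 36.725
(656, 840, 3)
```

View pics/o3.png

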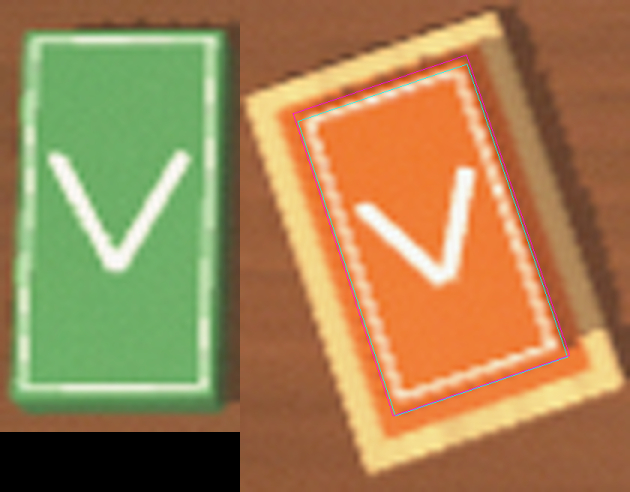

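The terracotta border sits concentric in the target outline, so it's well placed. Green's border corners in the left panel are (30,40), (213,40), (203,387), (24,387). Placing green.

```bash
python3 - <<'E'
from h import *
c=np.array([(30,40),(213,40),(203,387),(24,387)])
r=fitcorners(ray("top",(c+.5)/6-.5+[222,150],.022)); a=np.degrees(r[4])%180; a-=180*(a>90); a2=np.degrees(r[3])+90
print("green",r[0],r[1:3],a,a2)
assert abs(r[0][0]-.674)<.004 and abs(r[0][1]-.184)<.004
pickplace(r[0],0.001,(a+a2)/2,(.3983,-.3140),-5.5,66)
move_pose([.42,.45,.30],quat(180))
t=read_camera("top"); cv2.imwrite("pics/t5.png",t[...,::-1])
s=read_camera("side"); cv2.imwrite("pics/s5.png",s[...,::-1])
overlay("top",t,[("green",.012,398.3,-314.1,-5.5)],(476,284,544,386),6,"pics/o4.png")
E
```

```text
green [0.67348981 0.18434703] (np.float64(0.058400800500933166), np.float64(0.1155734982957635)) 1.4838076838294967 0.5599560744018817
ik [ 0.25  0.8   1.54 -0.    0.8  -1.34]
ik [-0.69  0.6   1.99 -0.    0.56 -2.17]
 [0.6741 0.1845 0.0047]
width mm 66.1624302283425 finger 30.000771582126617
lifted width 65.87774335241642 F [-0.6  -0.88 -4.19]
hit True [ 0.3984 -0.3141  0.0165]
t 50.3167
```

View pics/o4.png

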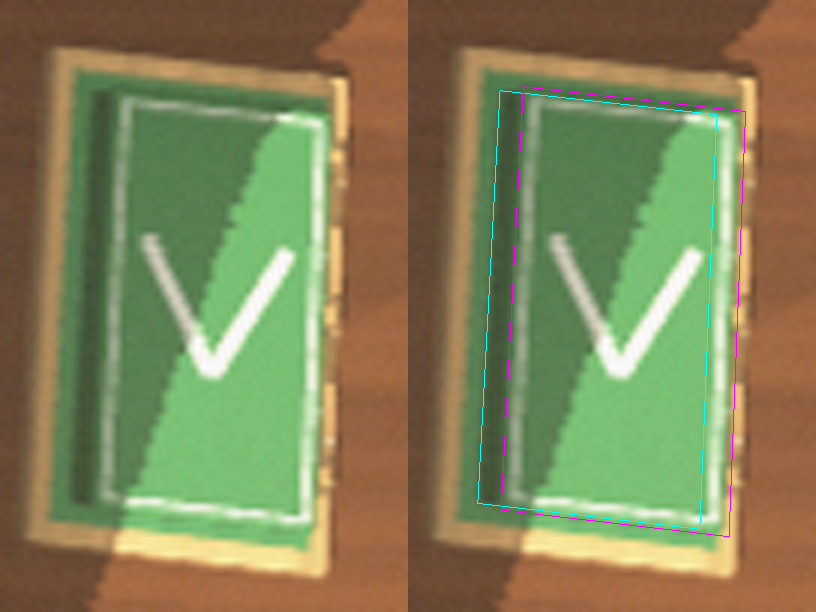

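View pics/s5.png

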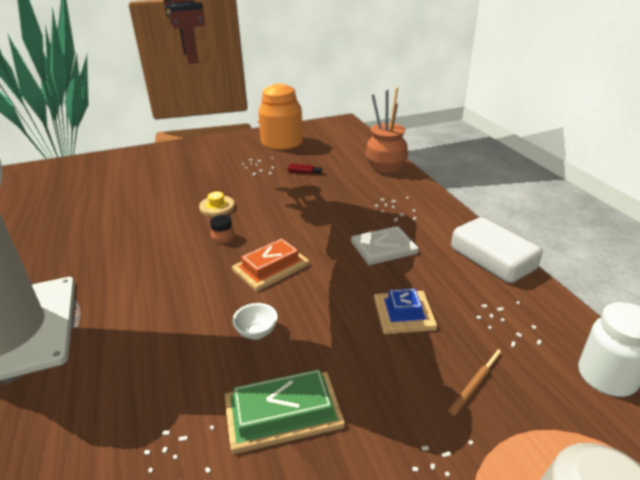

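Green's border, with corners (125,97), (325,122), (307,520), (103,497), is concentric with its target outline to under 1 mm. The side view shows all four tiles flat on their bases, with the plaque in place. Handing in.

```bash
python3 -c "
from station import *
print(get_time(), job_done())"
```

```text
the job is handed in; nothing more can be done
53.1333 None
```

All four tiles are on their matching bases, placed in the order asked; in the pictures they lie flat, within about 1 mm and 1° of their inlays, with the plaque where it was, and I handed the job in at 53 s; no verdict came back.

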